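# Third hand for the second rack bracket

### The job

One of the two places on the plywood fixture already has its steel bracket; take the loose bracket of that same size (not the small one) and stand it flat on the board in the free place, its back centred and flush against the spring-backed plate and its foot pointing away from the plate. Push it against the plate steadily with about 10 N, which sends the plate about half way in, and never drive the plate to the end of its travel. Hold it like that for me to screw it on: hold for at least three seconds and finish while still holding and pushing, and leave everything else where it stands.

Things in the scene. Friction and masses are not known exactly. Their poses are not given: they have to be found in the camera images.
- jig: Fixed plywood board 240 (x) by 300 (y) by 12 mm, from 100 mm before to 140 mm behind its origin, which lies on the table midway between the two plates, level with their resting faces. +x points from the bracket side to the plates (pushing direction), y left, z up. Two aluminium spring housings, 70 wide, stand 63 to 85 mm behind the origin, 67 mm above the table.
- plate_left: Spring-backed grey steel plate of the jig's left (+y) place: 60 wide, 8 thick, 2 to 54 mm above the board. Origin: front face, mid width, at the board's top; axes as the jig's. At rest at x 0, y +70 mm in the jig's frame; slides along jig +x by up to 40 mm against a 500 N/m spring without preload (10 N = 20 mm).
- plate_right: The same plate at the jig's right (-y) place, at rest at x 0, y -70 mm in the jig's frame. Same spring, travel, origin and axes.
- fitted: The steel bracket that is already screwed on, fixed, in one of the two places (left or right, varies). Same shape, size, origin and axes as bracket, with dark screw heads. Its back face is at its plate's face.
- bracket: The loose steel bracket to use, on its foot, 0.25-0.5 kg. Back plate 60 wide (y), 60 high, 6 thick; foot 60 wide, 60 deep to -x, 6 thick; an upright rib 10 thick (y) in the middle, 6 to 45 mm before the back face, 6 to 48 mm above the underside: grasp it there. Origin: back face, underside, mid width. +x points out of the back face (to the plate when in place), z up.
- small_bracket: A steel bracket of the next smaller size (40 mm wide, deep and high), not wanted, stands loose; leave it alone. Origin and axes as the big one's. It and the big one stand one to the left and one to the right of the jig, either way round.
- screw_tin: Little aluminium tin with screws, radius 20, 28 mm high, fixed on the board behind the spring housing of the free place. Its origin is not in the tin but on the board's top at the resting plate's face of that place; the tin's middle is 115 mm behind it (+x).
- screwdriver: Loose screwdriver lying on the table between robot and jig, about 200 mm long; origin about its middle, underside. Leave alone.
- tape: Loose roll of paper tape, radius 45, 30 mm high; origin centre of underside. Leave alone.
- stock_bin: Loose yellow open bin 130 by 100 by 60 mm; origin centre of underside. Leave alone.
- spray_can: Loose blue can, radius 30, 190 mm high; origin centre of underside. Leave alone.
- pen_cup: Loose white cup of pens, radius 36, pens up to 145 mm high; origin centre of underside. Leave alone.
- card_box: Loose cardboard box 80 by 80 by 50 mm; origin centre of underside. Leave alone.
Things that resemble listed ones, but are neither listed nor needed, are in the scene too. Leave any green or yellow look-alike of the bracket alone.

How it is judged:
By the outcome, as a careful person would: the job done as asked, in the order asked, and still so for the second after the job is handed in, while the arm keeps its last pose, push and grip.
It also fails if it takes over 50 s, if anything falls off the work surface, if the arm or the gripper's body presses on something with over 40 N, if the wrist force passes 120 N, or if a joint passes its speed limit or range.

### The arm

A 6-joint arm with a two-finger parallel gripper is mounted at the origin on the work surface. World frame = base frame: x ahead of the robot, y to its left, z up, the work surface at z = 0. Lengths are in mm, angles in rad, forces in N, time in s.
With the tool pointing down it reaches from about 275 to 750 mm from the base axis. Payload 10.2 kg.
Tool frame: the origin (TCP) lies at the very end of the fingers, on their centre line; the grasp point (between the pads) lies 19 mm behind it; x points along the fingers, y is the direction in which the jaws open and shut, and the axes are right-handed (so a half turn about x gives the same grasp; the last joint's range is limited). The gripper opens to 85 mm and grips with 20 to 120 N. Pads are 22 mm wide; open, the fingers measure 114 mm over their backs; the gripper's body (76 mm by 85 mm) begins 54 mm behind the grasp point. The pads swing forward as they close: fully open they stand 13 mm farther back than shut.
Start: joints at [-1.493, 0.313, 1.498, -0, 1.331, -0.223], TCP at [155.536, -501.438, 231.294] pointing down, gripper open.
Joint ranges: [-2.94, 2.94], [-0.97, 2.17], [0.19, 2.56], [-1.23, 4.37], [0.02, 3.11], [-2.88, 2.88]. Speed limits (rad/s): [2.39, 2.39, 3.01, 3.14, 3.14, 3.14].

### API

Orientations are given as a unit quaternion [w, x, y, z].
In Python, from rig import ctrl, viewer, finish_job gives the robot as it stands.
- The arm moves only by the tool carry_out, never from a script. Its argument "targets" is a list of rows, each an object of numbers: "x", "y", "z": the shift along the world's x, y, z in m; "ax", "ay", "az": the turn, a rotation vector about the world's x, y, z in rad; "hand": the opening, from -1 (shut) to 1 (fully open). A call has 1 to 5 rows; each row is the pose to reach, as a shift and turn from the pose commanded when the call began; what a row does not reach only later rows make up. A row lasts 1/8 s, in which the tool goes at most 62.5 mm and 10.7 degrees, less where a joint would pass 70% of its speed; a pose out of reach is approached as far as the arm can. A call with a gripper value outside its range is refused whole. The fingers move at their own pace and stop on an object; "grip_force" is the grip in N (left out, the last holds). Time passes only in rows, so rows that repeat a pose let the fingers close. It gives the time, the measured TCP pose, the force and the opening at its end, in the units of the state.
- ctrl.sense(): the state, without advancing time (a new reading comes with each control period).
- viewer.capture(name): name is "scene" or "side" or "wrist"; returns the picture (480x640x3 uint8, blue, green, red); there is no depth.
- viewer.camera_info(name): a dict with "fx", "fy", "cx", "cy" (pixels), "R" (3x3) and "t" (3): a world point X has camera coordinates R X + t. Camera axes: x right, y down, z forward; pixel columns grow to the right and rows downward; lengths in mm; the calibration is good to about 2 mm. A picture is of the moment at which its call begins: read the wrist's pose just before it. camera_info takes no time and is no camera call; for the wrist camera it gives the pose at the moment of the call.
- finish_job(): hands the job in, once; it reports no verdict.
The state is a dict: "time_s": time; "joints": joint angles; "dq": joint speeds; "tau": joint torques, N m; "eef_pos": TCP position; "ee_rot": TCP orientation; "force": force on the tool from outside, world axes, zero at the start; "wrist_torque": the same for the moment, N m; "grip_width": opening from 0.0 (shut) to 1.0 (fully open).
Only numpy, scipy, OpenCV 4.12 (cv2) and the standard library are available. Lean on these libraries where they do the work, as an engineer would, in place of code of your own. Each camera call takes 0.05 s, during which the arm holds its last target. There are 200 camera calls.

## Working session

There is one attempt and no reset: what is moved stays moved. The work goes in short steps, Python scripts to look and compute and a tool call to move; the robot and the scene stay as the last step left them, time stands still between calls to the robot, and variables do not carry over. Pictures are saved under pics/ and viewed, about 8 in all and at most 12, crops included, and the job is handed in when it is done.

Besides the shell and the picture viewer there is one more tool, called after "Call:" as name(argument=value, ...), one argument or row to a line, values as JSON. carry_out: Moves the arm, as the interface text tells. Its arguments: {"type":"object","properties":{"targets":{"type":"array"},"grip_force":{"type":"number"}},"required":["targets"]}

```bash
ls; mkdir -p pics; cat > h.py <<'E'
import numpy as np, cv2, json
from rig import ctrl, viewer, finish_job
def cap(name, fn=None):
    info=viewer.camera_info(name); im=np.asarray(viewer.capture(name))
    if fn: cv2.imwrite('pics/'+fn+'.png',im)
    return im,info
def ray(info,u,v):
    R=np.array(info['R']);t=np.array(info['t'])
    d=R.T@np.array([(u-info['cx'])/info['fx'],(v-info['cy'])/info['fy'],1.]); return -R.T@t,d
def onz(info,u,v,z):
    c,d=ray(info,u,v); return c+d*(z-c[2])/d[2]
def proj(info,X):
    p=np.array(info['R'])@np.array(X,float)+np.array(info['t']); return [info['fx']*p[0]/p[2]+info['cx'],info['fy']*p[1]/p[2]+info['cy']]
E
python3 - <<'E'
from h import *
s=ctrl.sense(); print(s['eef_pos'],s['ee_rot'],s['force'],s['grip_width'],s['time_s'])
for n in ('scene','side'):
    im,i=cap(n,n+'0'); np.save('pics/'+n+'0_info.npy',i,allow_pickle=True)
    print(n,{k:np.round(v,3).tolist() for k,v in i.items()}, 'cam',ray(i,0,0)[0].round())
E
```

```text
pics
[ 155.52392663 -501.17151955  230.71834288] [ 0.10546957  0.69917032  0.10640337 -0.6990818 ] [ 0.14034929  0.30299782 -0.34439014] 1.0031780157260033 0.0
scene {'fx': 433.902, 'fy': 433.902, 'cx': 321.157, 'cy': 239.623, 'R': [[0.888, 0.461, 0.002], [0.287, -0.549, -0.785], [-0.36, 0.697, -0.62]], 't': [-501.922, -147.325, 1447.351]} cam [1009. -859.  783.]
side {'fx': 471.4, 'fy': 471.4, 'cx': 320.745, 'cy': 246.79, 'R': [[-0.821, -0.57, -0.005], [-0.344, 0.502, -0.793], [0.455, -0.65, -0.609]], 't': [454.859, 243.074, 793.561]} cam [ 96. 653. 678.]
```

View pics/scene0.png

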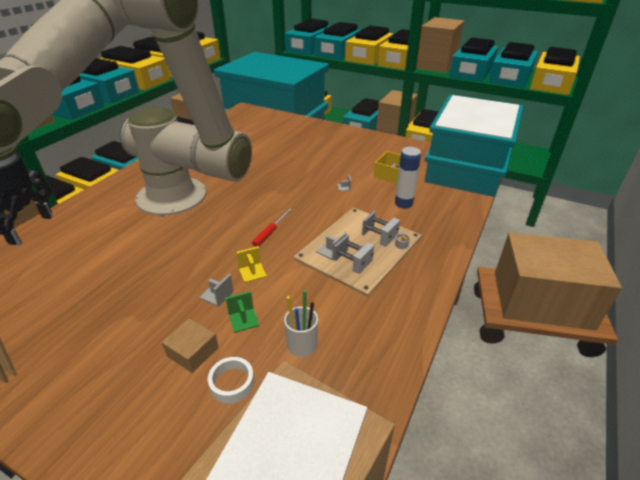

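View pics/side0.png

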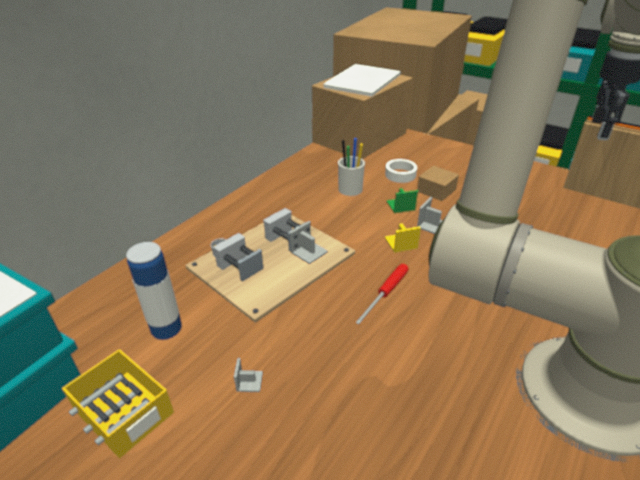

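Scene view: the board has corners at (356,209), (421,235), (367,291) and (296,256). The fitted bracket is at the right place (333,245), so the left place is free. The loose grey big bracket is at (217,290), next to the yellow (250,265) and green (241,312) look-alikes. The small bracket is at (345,184). The side view agrees: the board is at (270,265), the big grey bracket at (430,217) and the small one at (247,378).

```bash
python3 - <<'E'
from h import *
I={n:np.load(f'pics/{n}0_info.npy',allow_pickle=True).item() for n in('scene','side')}
for n,pts in {'scene':[(356,209),(421,235),(367,291),(296,256)],'side':[(187,266),(255,317),(355,249),(287,208)]}.items():
    for p in pts: print(n,p,onz(I[n],*p,12).round(1))
print('brk scene',onz(I['scene'],215,298,6).round(), 'side',onz(I['side'],430,230,6).round())
for n,p in (('small',(345,188)),('yellow',(250,275)),('green',(241,322)),('cup',(301,348)),('box',(190,355))): print(n,onz(I['scene'],*p,5).round())
for n,c in (('scene',(160,230,120,120)),('side',(370,170,120,100))):
    im=cv2.imread(f'pics/{n}0.png');x,y,w,h=c
    a=cv2.resize(im[y:y+h,x:x+w],(400,int(400*h/w)),interpolation=cv2.INTER_CUBIC)
    cv2.imwrite(f'pics/c_{n}.png',a)
a=cv2.imread('pics/c_scene.png');b=cv2.imread('pics/c_side.png');b=cv2.copyMakeBorder(b,0,a.shape[0]-b.shape[0],0,0,0)
cv2.imwrite('pics/c.png',np.hstack([a,b]))
i=viewer.camera_info('wrist');print(i,ray(i,i['cx'],i['cy']))
E
```

```text
scene (356, 209) [586.9 196.7  12. ]
scene (421, 235) [808.6 161.6  12. ]
scene (367, 291) [ 757.8 -122.5   12. ]
scene (296, 256) [533.7 -88.   12. ]
side (187, 266) [797.9 166.1  12. ]
side (255, 317) [571.5 198.5  12. ]
side (355, 249) [524.  -95.9  12. ]
side (287, 208) [ 760.9 -144.6   12. ]
brk scene [ 433. -313.    6.] side [ 416. -271.    6.]
small [499. 305.   5.]
yellow [ 461. -203.    5.]
green [ 534. -345.    5.]
cup [ 695. -346.    5.]
box [ 491. -473.    5.]
{'fx': 360.88171626983524, 'fy': 360.88171626983524, 'cx': 320.84415354279986, 'cy': 237.87676783984574, 'R': array([[ 2.95624214e-01, -9.55303934e-01, -8.46752995e-04],
       [-9.03059714e-01, -2.79745832e-01,  3.25922419e-01],
       [-3.11591845e-01, -9.55858904e-02, -9.45396139e-01]]), 't': array([-524.42611005,  -42.4145421 ,  381.36288462])} (array([ 235.55975704, -476.39870671,  373.91878953]), array([-0.31159184, -0.09558589, -0.94539614]))
```

View pics/c.png

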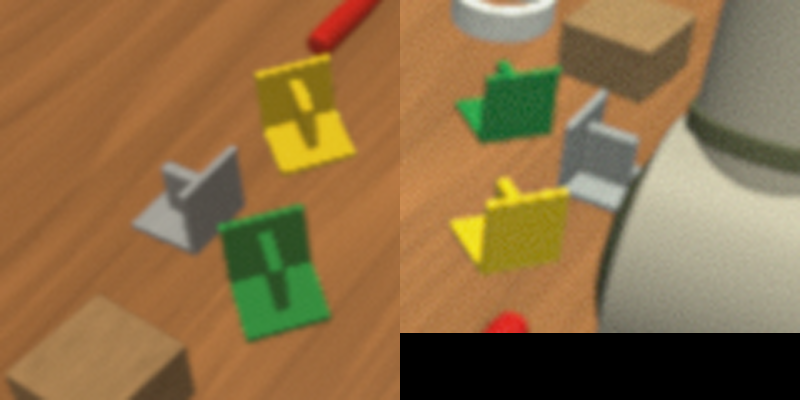

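The crop shows the grey bracket's back plate on its right, facing the camera. Its bottom runs from (195,250) to (243,205) in crop pixels, and the foot corner is at (132,222). So +x points roughly along world +x, and the foot points toward the robot.

```bash
python3 - <<'E'
from h import *
i=np.load('pics/scene0_info.npy',allow_pickle=True).item()
for n,p in (('BR',(195,250)),('BL',(243,205)),('FR',(132,222))): print(n,onz(i,160+p[0]*.3,230+p[1]*.3,0).round())
E
```

```text
BR [ 451. -323.    0.]
BL [ 454. -269.   -0.]
FR [ 391. -322.   -0.]
```

Call:
carry_out(
  targets=[
    {"x": 0.05, "y": 0.03, "z": 0.01},
    {"x": 0.1, "y": 0.06, "z": 0.02},
    {"x": 0.15, "y": 0.09, "z": 0.02},
    {"x": 0.195, "y": 0.12, "z": 0.02},
    {"x": 0.22, "y": 0.14, "z": 0.02},
  ],
)

```text
invalid input at $.targets[0]: expected keys x, y, z, ax, ay, az, hand
```

Call:
carry_out(
  targets=[
    {"x": 0.045, "y": 0.03, "z": 0.01, "ax": 0, "ay": 0, "az": -0.08, "hand": 1},
    {"x": 0.095, "y": 0.06, "z": 0.02, "ax": 0, "ay": 0, "az": -0.16, "hand": 1},
    {"x": 0.145, "y": 0.1, "z": 0.02, "ax": 0, "ay": 0, "az": -0.24, "hand": 0.4},
    {"x": 0.19, "y": 0.135, "z": 0.02, "ax": 0, "ay": 0, "az": -0.31, "hand": 0.2},
    {"x": 0.215, "y": 0.155, "z": 0.02, "ax": 0, "ay": 0, "az": -0.31, "hand": 0.0},
  ],
)

```text
time_s: 0.72
eef_pos: [372.2, -344.5, 251.1]
ee_rot: [0.003, -0.707, 0.003, 0.707]
force: [-0.8, -0.4, -0.3]
grip_width: 0.5
```

Call:
carry_out(
  targets=[
    {"x": 0.03, "y": 0.025, "z": 0, "ax": 0, "ay": 0, "az": 0, "hand": 0},
    {"x": 0.04, "y": 0.04, "z": 0, "ax": 0, "ay": 0, "az": 0, "hand": 0},
    {"x": 0.04, "y": 0.04, "z": 0, "ax": 0, "ay": 0, "az": 0, "hand": 0},
  ],
)

```text
time_s: 1.1
eef_pos: [410.5, -305.9, 251.2]
ee_rot: [0.003, -0.707, 0.003, 0.707]
force: [-0.4, -0.5, 0.1]
grip_width: 0.5
```

```bash
python3 - <<'E'
from h import *
s=ctrl.sense(); print(s['time_s'],s['eef_pos'],s['ee_rot'],s['force'],s['grip_width'])
im,i=cap('wrist','w1'); np.save('pics/w1_info.npy',i,allow_pickle=True)
print(proj(i,[452,-296,0]))
E
```

```text
1.1 [ 410.54830586 -305.91166132  251.1565586 ] [ 0.00282745 -0.7069472   0.00265253  0.70725571] [-0.39249944 -0.51782345  0.11956662] 0.49997310130791733
[np.float64(311.24141420615865), np.float64(155.21320547313906)]
```

View pics/w1.png

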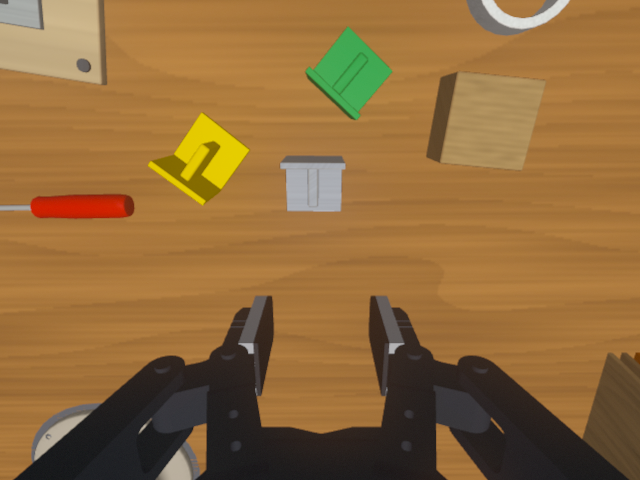

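Wrist view: the grey bracket has its back-plate top along row 157–163 (cols 281–345), rib top at col 313 (rows 168–206), and foot edge at row 211. It is nearly aligned with the tool. Refining with a mask.

```bash
python3 - <<'E'
from h import *
i=np.load('pics/w1_info.npy',allow_pickle=True).item(); im=cv2.imread('pics/w1.png')
hsv=cv2.cvtColor(im,cv2.COLOR_BGR2HSV); m=((hsv[...,1]<50)&(hsv[...,2]>70)).astype(np.uint8)
b=np.zeros_like(m); b[140:225,265:360]=m[140:225,265:360]
n,l,st,_=cv2.connectedComponentsWithStats(b); k=1+np.argmax(st[1:,4]); b=(l==k)
print(st[k])
top=np.array([(c,np.where(b[:,c])[0].min()) for c in range(284,343)]); bot=np.array([(c,np.where(b[:,c])[0].max()+1) for c in range(290,338)])
for nm,e,z in (('top',top,60),('bot',bot,6)):
    p=np.polyfit(e[:,0],e[:,1],1); ends=[e[0,0],e[-1,0]]
    P=[onz(i,c,np.polyval(p,c),z) for c in ends]; d=P[0]-P[1]
    print(nm,p,P[0].round(1),P[1].round(1),'yaw',np.arctan2(d[1],d[0])-np.pi/2)
for r,z in ((159,60),(161,60),(208,6),(200,6)):
    cs=np.where(b[r])[0]; print(r,cs.min(),cs.max()+1,onz(i,cs.min(),r,z).round(1),onz(i,cs.max()+1,r,z).round(1))
g=im[180:200,280:350].mean((0,2)); print(g.astype(int))
for c in (308,313,318): print(c,onz(i,c,188,48).round(1))
E
```

```text
[ 280  157   66   55 3077]
top [5.84453536e-05 1.57083402e+02] [ 457.  -272.8   60. ] [ 456.5 -325.5   60. ] yaw -0.008540319568420607
bot [2.17108120e-02 2.04610327e+02] [ 392.3 -271.6    6. ] [ 390.7 -323.7    6. ] yaw -0.03094212217995773
159 284 342 [ 455.3 -272.7   60. ] [ 454.8 -325.6   60. ]
161 283 343 [ 453.5 -271.7   60. ] [ 453.  -326.5   60. ]
208 287 341 [ 395.6 -268.4    6. ] [ 395.1 -328.1    6. ]
200 287 341 [ 404.7 -268.7    6. ] [ 404.1 -328.     6. ]
[117 117 117 117 118 116 152 172 176 176 176 176 175 175 176 175 175 175
 175 175 175 175 175 175 175 175 175 158 155 168 173 174 174 174 174 174
 168 147 150 169 175 175 175 175 175 175 175 175 175 175 175 175 175 175
 175 175 175 175 175 175 174 141 114 116 116 116 116 116 116 116]
308 [ 426.1 -293.6   48. ]
313 [ 426.  -298.4   48. ]
318 [ 426.  -303.3   48. ]
```

Call:
carry_out(
  targets=[
    {"x": 0.0155, "y": 0.0075, "z": -0.05, "ax": 0, "ay": 0, "az": -0.007, "hand": 0},
    {"x": 0.0155, "y": 0.0075, "z": -0.1, "ax": 0, "ay": 0, "az": -0.007, "hand": 0},
    {"x": 0.0155, "y": 0.0075, "z": -0.15, "ax": 0, "ay": 0, "az": -0.007, "hand": 0},
    {"x": 0.0155, "y": 0.0075, "z": -0.175, "ax": 0, "ay": 0, "az": -0.007, "hand": 0},
    {"x": 0.0155, "y": 0.0075, "z": -0.175, "ax": 0, "ay": 0, "az": -0.007, "hand": 0},
  ],
  grip_force=60,
)

```text
time_s: 1.78
eef_pos: [424.7, -299.3, 75.0]
ee_rot: [0.007, -0.706, 0.005, 0.708]
force: [0.2, 0.7, 0.7]
grip_width: 0.5
```

```bash
python3 - <<'E'
from h import *
im,i=cap('wrist','w2'); np.save('pics/w2_info.npy',i,allow_pickle=True)
s=ctrl.sense(); print(s['eef_pos'],s['force'])
print('rib exp',proj(i,[425.8,-298.5,48]),proj(i,[425.8,-293.5,48]),proj(i,[425.8,-303.5,48]),'back top',proj(i,[451.3,-298.5,60]))
E
```

```text
[ 425.44932213 -299.81323213   76.51091649] [ 0.28364173 -0.09297763  0.44792874]
rib exp [np.float64(319.5891480084604), np.float64(281.3667785145378)] [np.float64(309.98189178306785), np.float64(281.5192633389064)] [np.float64(329.2003944135132), np.float64(281.2142303586799)] back top [np.float64(318.3847847480856), np.float64(243.21124480140108)]
```

View pics/w2.png

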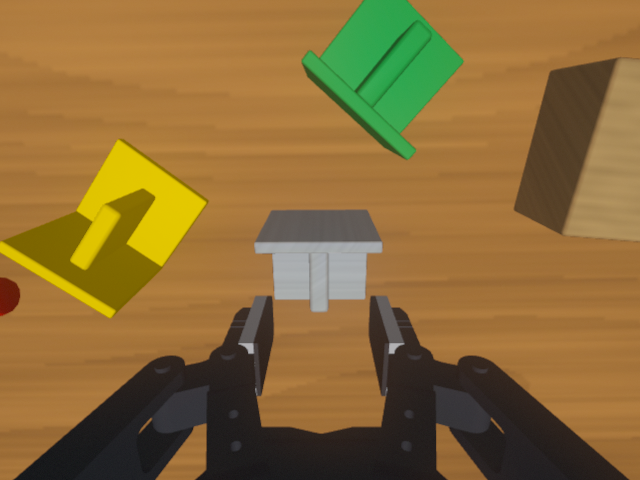

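The rib is at col 319, rows 252–311, centred between the fingers. The back top is at row 243, which matches the prediction. Descending and gripping.

Call:
carry_out(
  targets=[
    {"x": 0, "y": 0, "z": -0.025, "ax": 0, "ay": 0, "az": 0, "hand": 0},
    {"x": 0, "y": 0, "z": -0.048, "ax": 0, "ay": 0, "az": 0, "hand": 0},
    {"x": 0, "y": 0, "z": -0.063, "ax": 0, "ay": 0, "az": 0, "hand": 0},
    {"x": 0, "y": 0, "z": -0.063, "ax": 0, "ay": 0, "az": 0, "hand": 0},
  ],
)

```text
time_s: 2.33
eef_pos: [426.0, -299.2, 13.5]
ee_rot: [0.006, -0.707, 0.006, 0.707]
force: [-0.1, 0.1, 0.8]
grip_width: 0.5
```

Call:
carry_out(
  targets=[
    {"x": 0, "y": 0, "z": 0, "ax": 0, "ay": 0, "az": 0, "hand": -1},
    {"x": 0, "y": 0, "z": 0, "ax": 0, "ay": 0, "az": 0, "hand": -1},
    {"x": 0, "y": 0, "z": 0, "ax": 0, "ay": 0, "az": 0, "hand": -1},
    {"x": 0, "y": 0, "z": 0, "ax": 0, "ay": 0, "az": 0, "hand": -1},
    {"x": 0, "y": 0, "z": 0, "ax": 0, "ay": 0, "az": 0, "hand": -1},
  ],
  grip_force=80,
)

```text
time_s: 2.95
eef_pos: [426.5, -299.4, 14.4]
ee_rot: [-0.005, 0.708, -0.006, -0.707]
force: [-0.3, 1.8, 6.0]
grip_width: 0.103
```

Call:
carry_out(
  targets=[
    {"x": 0, "y": 0, "z": 0.02, "ax": 0, "ay": 0, "az": 0, "hand": -1},
    {"x": 0, "y": 0, "z": 0.06, "ax": 0, "ay": 0, "az": 0, "hand": -1},
    {"x": 0, "y": 0, "z": 0.11, "ax": 0, "ay": 0, "az": 0, "hand": -1},
    {"x": 0.005, "y": 0.03, "z": 0.15, "ax": 0, "ay": 0, "az": 0, "hand": -1},
    {"x": 0.015, "y": 0.08, "z": 0.16, "ax": 0, "ay": 0, "az": 0, "hand": -1},
  ],
)

```text
time_s: 3.58
eef_pos: [441.6, -219.3, 175.8]
ee_rot: [-0.005, 0.708, -0.008, -0.706]
force: [0.4, 1.0, -4.2]
grip_width: 0.106
```

Call:
carry_out(
  targets=[
    {"x": 0.015, "y": 0.05, "z": 0, "ax": 0, "ay": 0, "az": -0.03, "hand": -1},
    {"x": 0.03, "y": 0.1, "z": 0, "ax": 0, "ay": 0, "az": -0.06, "hand": -1},
    {"x": 0.045, "y": 0.15, "z": 0, "ax": 0, "ay": 0, "az": -0.09, "hand": -1},
    {"x": 0.06, "y": 0.2, "z": 0, "ax": 0, "ay": 0, "az": -0.12, "hand": -1},
    {"x": 0.075, "y": 0.25, "z": 0, "ax": 0, "ay": 0, "az": -0.15, "hand": -1},
  ],
)

```text
time_s: 4.2
eef_pos: [516.0, 32.8, 173.3]
ee_rot: [0.059, -0.705, 0.059, 0.705]
force: [0.5, -0.6, -3.0]
grip_width: 0.1
```

Call:
carry_out(
  targets=[
    {"x": 0.015, "y": 0.045, "z": 0, "ax": 0, "ay": 0, "az": 0, "hand": -1},
    {"x": 0.03, "y": 0.08, "z": 0, "ax": 0, "ay": 0, "az": 0, "hand": -1},
    {"x": 0.035, "y": 0.095, "z": 0, "ax": 0, "ay": 0, "az": 0, "hand": -1},
    {"x": 0.035, "y": 0.095, "z": 0, "ax": 0, "ay": 0, "az": 0, "hand": -1},
  ],
)

```text
time_s: 4.7
eef_pos: [550.7, 126.3, 173.0]
ee_rot: [0.058, -0.704, 0.058, 0.705]
force: [0.5, -1.7, -3.7]
grip_width: 0.1
```

```bash
python3 - <<'E'
from h import *
s=ctrl.sense(); print(s['time_s'],s['eef_pos'],s['ee_rot'],s['force'],s['grip_width'])
im,i=cap('wrist','w3'); np.save('pics/w3_info.npy',i,allow_pickle=True)
print('plate exp top',proj(i,[662,109,66]))
E
```

```text
4.7 [550.74886215 126.26925036 172.98703416] [ 0.05821103 -0.70441626  0.05842009  0.70497964] [ 0.54348748 -1.73735896 -3.71635335] 0.09958010750158755
plate exp top [np.float64(318.6370027329038), np.float64(64.86137056067204)]
```

View pics/w3.png

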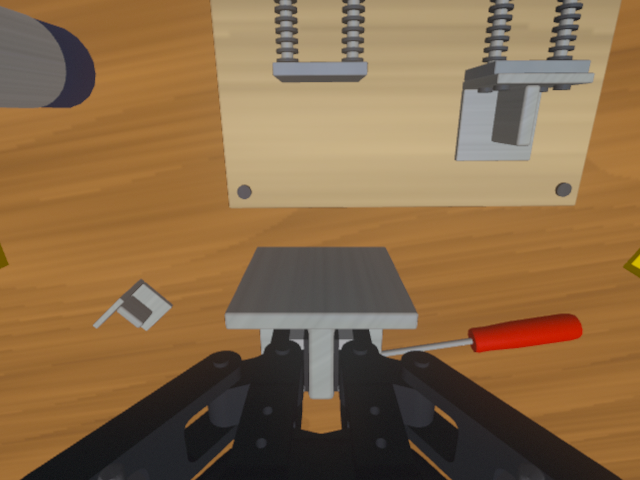

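Wrist view: the board's front edge is at row 207 (cols 230–576). The free plate's top is at rows 62–75, cols 273–367. The held bracket's back-plate top is at rows 313–328, cols 227–416, square to the tool. The spray can is at upper left.

```bash
python3 - <<'E'
from h import *
i=np.load('pics/w3_info.npy',allow_pickle=True).item(); im=cv2.imread('pics/w3.png')
s=ctrl.sense(); tcp=np.array(s['eef_pos'])
hsv=cv2.cvtColor(im,cv2.COLOR_BGR2HSV)
yw=lambda A,B:np.arctan2(*(B-A)[[1,0]])-np.pi/2
# board edge: strongest vertical gradient between rows 195-220
g=cv2.GaussianBlur(im.astype(np.float32).sum(2),(3,3),0); gy=np.abs(cv2.Sobel(g,cv2.CV_32F,0,1))
cs=np.arange(260,550); r=195+gy[195:220,cs].argmax(0); 
for _ in range(3):
    p=np.polyfit(cs,r,1); k=np.abs(np.polyval(p,cs)-r)<2; cs,r=cs[k],r[k]
A=onz(i,550,np.polyval(p,550),12);B=onz(i,260,np.polyval(p,260),12); y1=yw(A,B); print('board edge',len(cs),A.round(1),B.round(1),'yaw',y1)
# plate
m=((hsv[...,1]<60)&(hsv[...,2]>60)).astype(np.uint8)
print('sat/val col 320 rows 55-90',[(q,*hsv[q,320,1:]) for q in range(56,90,2)])
for q in (66,70,74,78):
    c=np.where(m[q,240:400])[0]+240; print(q,c.min(),c.max()+1)
col=gy[55:90,280:360].mean(1); print('gy rows',{55+j:int(v) for j,v in enumerate(col) if v>60})
for z in (66,): 
    for q in (62,75,): 
        for c in (274,367): print('plate z',z,q,c,onz(i,c,q,z).round(1))
# held bracket
for z,rr,c0,c1 in ((tcp[2]-14+60,313,227,416),(tcp[2]-14,247,258,386)):
    print('held',onz(i,c0,rr,z).round(1),onz(i,c1,rr,z).round(1), yw(onz(i,c1,rr,z),onz(i,c0,rr,z)))
import scipy.spatial.transform as T
q=s['ee_rot'];Rm=T.Rotation.from_quat([q[1],q[2],q[3],q[0]]).as_matrix();print('tool axes',Rm.round(4).tolist()); yv=-Rm[:,1] if Rm[1,1]<0 else Rm[:,1]
print('tool yaw',np.arctan2(yv[1],yv[0])-np.pi/2)
E
```

```text
board edge 290 [526.6 -70.7  12. ] [566.5 176.9  12. ] yaw -0.15968314352319912
sat/val col 320 rows 55-90 [(56, np.uint8(85), np.uint8(182)), (58, np.uint8(85), np.uint8(183)), (60, np.uint8(85), np.uint8(182)), (62, np.uint8(6), np.uint8(134)), (64, np.uint8(27), np.uint8(159)), (66, np.uint8(27), np.uint8(158)), (68, np.uint8(29), np.uint8(159)), (70, np.uint8(27), np.uint8(159)), (72, np.uint8(29), np.uint8(159)), (74, np.uint8(17), np.uint8(147)), (76, np.uint8(27), np.uint8(85)), (78, np.uint8(27), np.uint8(85)), (80, np.uint8(27), np.uint8(85)), (82, np.uint8(86), np.uint8(160)), (84, np.uint8(85), np.uint8(183)), (86, np.uint8(85), np.uint8(181)), (88, np.uint8(85), np.uint8(180))]
66 272 368
70 273 368
74 273 367
78 278 362
gy rows {55: 66, 56: 118, 57: 217, 58: 203, 59: 138, 60: 128, 61: 270, 62: 280, 63: 210, 64: 67, 73: 185, 74: 458, 75: 552, 76: 329, 77: 82, 80: 196, 81: 542, 82: 630, 83: 329, 84: 61}
plate z 66 62 274 [668.2 136.3  66. ]
plate z 66 62 367 [658.6  78.8  66. ]
plate z 66 75 274 [660.9 137.9  66. ]
plate z 66 75 367 [651.2  79.7  66. ]
held [581.2 150.4 219.1] [571.6  93.3 219.1] -0.16642559990882355
held [580.4 150.9 159.1] [570.6  92.3 159.1] -0.16618573575236306
tool axes [[-0.0008, -0.1654, -0.9862], [-0.0004, -0.9862, 0.1654], [-1.0, 0.0006, 0.0007]]
tool yaw -0.16612287850726837
```

```bash
python3 - <<'E'
from h import *
i=np.load('pics/scene0_info.npy',allow_pickle=True).item(); j=np.load('pics/side0_info.npy',allow_pickle=True).item()
ex=np.array([.9872,-.1593]);ey=np.array([.1593,.9872])
for P in (onz(i,410,152,190),onz(j,144,252,190),onz(j,163,330,0)): print(P.round(), 'along',P[:2]@ex,'lat',P[:2]@ey)
E
```

```text
[705. 301. 190.] along 648.1595444984862 lat 409.8593429820646
[698. 312. 190.] along 639.3741651854987 lat 418.9785854771895
[703. 317.   0.] along 643.9311555341977 lat 424.8751074177943
```

Call:
carry_out(
  targets=[
    {"x": 0.0257, "y": -0.0044, "z": -0.01, "ax": 0, "ay": 0, "az": 0.006, "hand": -1},
    {"x": 0.0513, "y": -0.0087, "z": -0.03, "ax": 0, "ay": 0, "az": 0.006, "hand": -1},
    {"x": 0.0513, "y": -0.0087, "z": -0.07, "ax": 0, "ay": 0, "az": 0.006, "hand": -1},
    {"x": 0.0513, "y": -0.0087, "z": -0.09, "ax": 0, "ay": 0, "az": 0.006, "hand": -1},
    {"x": 0.0513, "y": -0.0087, "z": -0.09, "ax": 0, "ay": 0, "az": 0.006, "hand": -1},
  ],
)

```text
time_s: 5.38
eef_pos: [601.4, 115.9, 82.1]
ee_rot: [0.057, -0.704, 0.057, 0.706]
force: [0.5, -0.8, -3.3]
grip_width: 0.107
```

```bash
python3 - <<'E'
from h import *
P=[];F=[]
for k in range(4):
    im,i=cap('wrist','w4'); s=ctrl.sense(); P.append(s['eef_pos']);F.append(s['force'])
np.save('pics/w4_info.npy',i,allow_pickle=True)
ex=np.array([.9872,-.1593]);ey=np.array([.1593,.9872])
P=np.array(P);print(P.round(1).tolist(),np.mean(F,0).round(2)); p=P.mean(0)[:2]; print('tcp along/lat',p@ex,p@ey, s['ee_rot'])
E
```

```text
[[602.3, 116.2, 83.6], [602.7, 116.5, 84.5], [603.0, 116.7, 84.8], [603.0, 116.9, 84.8]] [-0.24  0.31 -2.58]
tcp along/lat 576.4463817199443 211.11380727466948 [-0.05681398  0.70565838 -0.05670839 -0.70399046]
```

View pics/w4.png

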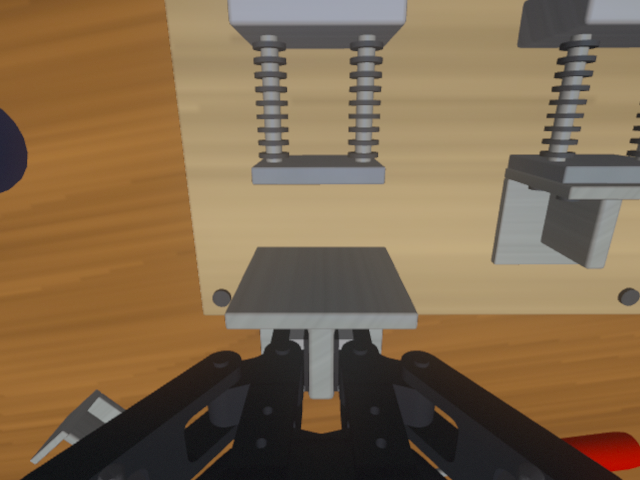

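The plate's front top edge is at row 183 (cols 253–384) and the held back-plate top at row 313 (cols 227–416).

```bash
python3 - <<'E'
from h import *
i=np.load('pics/w4_info.npy',allow_pickle=True).item(); im=cv2.imread('pics/w4.png')
ex=np.array([.9872,-.1593]);ey=np.array([.1593,.9872])
hsv=cv2.cvtColor(im,cv2.COLOR_BGR2HSV);m=(hsv[...,1]<60)
def al(c,r,z):
    P=onz(i,c,r,z)[:2]; return round(P@ex,1),round(P@ey,1)
for q in (174,178): 
    c=np.where(m[q,220:420])[0]+220; a,b=c.min(),c.max()+1
    print('plate',q,a,b,al(a,q,66),al(b,q,66))
g=cv2.GaussianBlur(im.astype(np.float32).sum(2),(3,3),0); gy=np.abs(cv2.Sobel(g,cv2.CV_32F,0,1))
e=[178+gy[178:190,c].argmax() for c in (262,375)]; print('plate front rows',e,[al(c,r,66) for c,r in zip((262,375),e)])
e=[308+gy[308:319,c].argmax() for c in (240,405)]; print('held rows',e)
for q,z in ((320,130.5),):
    c=np.where(m[q,200:440])[0]+200; a,b=c.min(),c.max()+1; print('held',a,b,al(a,q,z),al(b,q,z))
print([al(c,r,130.5) for c,r in zip((240,405),e)], 'bottom', al(258,247,70.5),al(386,247,70.5))
E
```

```text
plate 174 252 385 (np.float64(634.9), np.float64(242.0)) (np.float64(634.8), np.float64(182.5))
plate 178 252 385 (np.float64(633.1), np.float64(242.2)) (np.float64(633.0), np.float64(182.4))
plate front rows [np.int64(185), np.int64(184)] [(np.float64(629.9), np.float64(237.8)), (np.float64(630.3), np.float64(186.8))]
held rows [np.int64(313), np.int64(313)]
held 225 417 (np.float64(599.9), np.float64(241.0)) (np.float64(599.8), np.float64(181.5))
[(np.float64(602.3), np.float64(236.2)), (np.float64(602.2), np.float64(185.4))] bottom (np.float64(601.7), np.float64(240.5)) (np.float64(601.6), np.float64(181.0))
```

Call:
carry_out(
  targets=[
    {"x": 0.0002, "y": 0.0012, "z": -0.025, "ax": 0, "ay": 0, "az": 0, "hand": -1},
    {"x": 0.0002, "y": 0.0012, "z": -0.045, "ax": 0, "ay": 0, "az": 0, "hand": -1},
    {"x": 0.0002, "y": 0.0012, "z": -0.053, "ax": 0, "ay": 0, "az": 0, "hand": -1},
    {"x": 0.0002, "y": 0.0012, "z": -0.053, "ax": 0, "ay": 0, "az": 0, "hand": -1},
    {"x": 0.0002, "y": 0.0012, "z": -0.053, "ax": 0, "ay": 0, "az": 0, "hand": -1},
  ],
)

```text
time_s: 6.2
eef_pos: [603.2, 118.6, 31.5]
ee_rot: [-0.057, 0.706, -0.057, -0.704]
force: [-0.4, 0.8, -3.3]
grip_width: 0.108
```

Call:
carry_out(
  targets=[
    {"x": 0, "y": 0, "z": -0.001, "ax": 0, "ay": 0, "az": 0, "hand": -1},
    {"x": 0, "y": 0, "z": -0.002, "ax": 0, "ay": 0, "az": 0, "hand": -1},
    {"x": 0, "y": 0, "z": -0.002, "ax": 0, "ay": 0, "az": 0, "hand": -1},
  ],
)

```text
time_s: 6.58
eef_pos: [602.5, 118.6, 28.3]
ee_rot: [0.057, -0.705, 0.057, 0.705]
force: [-1.2, 0.5, -3.0]
grip_width: 0.107
```

Call:
carry_out(
  targets=[
    {"x": 0, "y": 0, "z": -0.001, "ax": 0, "ay": 0, "az": 0, "hand": -1},
    {"x": 0, "y": 0, "z": -0.0015, "ax": 0, "ay": 0, "az": 0, "hand": -1},
    {"x": 0, "y": 0, "z": -0.0015, "ax": 0, "ay": 0, "az": 0, "hand": -1},
  ],
)

```text
time_s: 6.95
eef_pos: [602.5, 118.6, 26.7]
ee_rot: [0.057, -0.705, 0.057, 0.705]
force: [-0.0, -0.2, -2.5]
grip_width: 0.102
```

Call:
carry_out(
  targets=[
    {"x": 0, "y": 0, "z": -0.0007, "ax": 0, "ay": 0, "az": 0, "hand": -1},
    {"x": 0, "y": 0, "z": -0.0007, "ax": 0, "ay": 0, "az": 0, "hand": -1},
    {"x": 0, "y": 0, "z": -0.0007, "ax": 0, "ay": 0, "az": 0, "hand": -1},
  ],
)

```text
time_s: 7.32
eef_pos: [602.6, 118.6, 26.4]
ee_rot: [-0.057, 0.705, -0.057, -0.705]
force: [-1.7, -0.1, 2.0]
grip_width: 0.105
```

Call:
carry_out(
  targets=[
    {"x": 0.0049, "y": -0.0008, "z": 0, "ax": 0, "ay": 0, "az": 0, "hand": -1},
    {"x": 0.0099, "y": -0.0016, "z": 0, "ax": 0, "ay": 0, "az": 0, "hand": -1},
    {"x": 0.0148, "y": -0.0024, "z": 0, "ax": 0, "ay": 0, "az": 0, "hand": -1},
    {"x": 0.0197, "y": -0.0032, "z": 0, "ax": 0, "ay": 0, "az": 0, "hand": -1},
    {"x": 0.0237, "y": -0.0038, "z": 0, "ax": 0, "ay": 0, "az": 0, "hand": -1},
  ],
)

```text
time_s: 7.95
eef_pos: [626.7, 114.7, 26.4]
ee_rot: [-0.057, 0.705, -0.057, -0.705]
force: [-4.8, 0.0, 5.8]
grip_width: 0.106
```

```bash
python3 - <<'E'
from h import *
P=[];F=[]
for k in range(5):
    im,i=cap('wrist','w5'); s=ctrl.sense(); P.append(s['eef_pos']);F.append(s['force'])
np.save('pics/w5_info.npy',i,allow_pickle=True)
ex=np.array([.9872,-.1593]);ey=np.array([.1593,.9872])
p=np.mean(P,0);print(p.round(1),np.mean(F,0).round(2)); print('tcp along/lat',p[:2]@ex,p[:2]@ey, 'F along',np.mean(F,0)[:2]@ex,s['ee_rot'],s['grip_width'],s['wrist_torque'])
E
```

```text
[627.2 114.6  26.4] [0.58 0.11 3.54]
tcp along/lat 600.8844134318252 213.08797741394517 F along 0.560282858792813 [-0.05668996  0.70571794 -0.05657371 -0.7039516 ] 0.10131582502286117 [ 0.03791341 -0.34786783 -0.0252341 ]
```

View pics/w5.png

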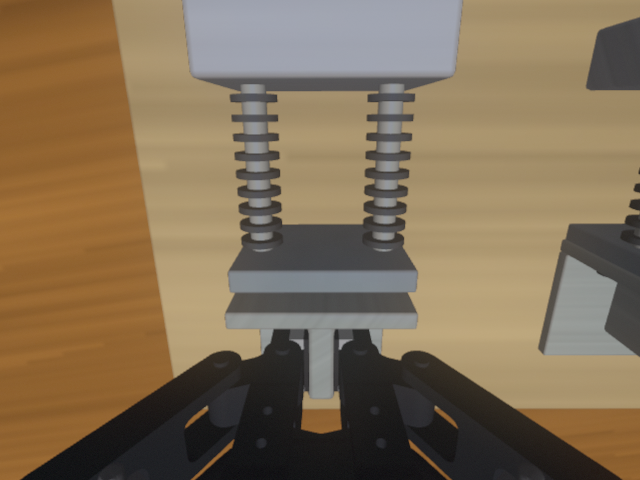

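The plate's top front edge is at cols 230–416, row 291. The held bracket's top is at cols 226–416, rows 313–328. The gap is a few mm.

```bash
python3 - <<'E'
from h import *
i=np.load('pics/w5_info.npy',allow_pickle=True).item(); im=cv2.imread('pics/w5.png')
ex=np.array([.9872,-.1593]);ey=np.array([.1593,.9872])
m=cv2.cvtColor(im,cv2.COLOR_BGR2HSV)[...,1]<60
def al(c,r,z):
    P=onz(i,c,r,z)[:2]; return round(float(P@ex),1),round(float(P@ey),1)
for n,qs,z in (('plate',(276,280,284,288),66),('held',(316,320,324),72)):
    for q in qs:
        c=np.where(m[q,200:440])[0]+200; a,b=c.min(),c.max()+1; A,B=al(a,q,z),al(b,q,z); print(n,q,a,b,A,B,'mid',(A[1]+B[1])/2)
g=cv2.GaussianBlur(im.astype(np.float32).sum(2),(3,3),0); gy=cv2.Sobel(g,cv2.CV_32F,0,1)
def edge(r0,r1,z):
    cs=np.arange(245,400); r=r0+np.abs(gy[r0:r1,245:400]).argmax(0); 
    for _ in range(3):
        p=np.polyfit(cs,r,1);k=np.abs(np.polyval(p,cs)-r)<1.5;cs,r=cs[k],r[k]
    print(r0,len(cs),[al(c,np.polyval(p,c),z) for c in (245,400)])
edge(286,298,66); edge(308,318,72)
E
```

```text
plate 276 228 418 (636.2, 242.4) (636.1, 182.5) mid 212.45
plate 280 228 417 (634.8, 242.5) (634.7, 182.7) mid 212.6
plate 284 229 417 (633.4, 242.3) (633.3, 182.6) mid 212.45
plate 288 229 417 (632.0, 242.4) (631.9, 182.5) mid 212.45
held 316 225 418 (625.4, 242.8) (625.3, 183.1) mid 212.95
held 320 225 417 (624.0, 242.9) (623.9, 183.3) mid 213.10000000000002
held 324 226 417 (622.6, 242.7) (622.5, 183.2) mid 212.95
286 155 [(630.6, 237.4), (630.5, 187.8)]
308 155 [(626.9, 236.5), (626.4, 188.7)]
```

Call:
carry_out(
  targets=[
    {"x": 0.002, "y": -0.0008, "z": 0.0002, "ax": 0, "ay": 0, "az": 0.006, "hand": -1},
    {"x": 0.005, "y": -0.0013, "z": 0.0002, "ax": 0, "ay": 0, "az": 0.006, "hand": -1},
    {"x": 0.008, "y": -0.0018, "z": 0.0002, "ax": 0, "ay": 0, "az": 0.006, "hand": -1},
    {"x": 0.011, "y": -0.0023, "z": 0.0002, "ax": 0, "ay": 0, "az": 0.006, "hand": -1},
    {"x": 0.0137, "y": -0.0027, "z": 0.0002, "ax": 0, "ay": 0, "az": 0.006, "hand": -1},
  ],
)

```text
time_s: 8.82
eef_pos: [638.6, 112.4, 26.5]
ee_rot: [0.054, -0.704, 0.054, 0.706]
force: [-10.7, 1.2, 10.5]
grip_width: 0.106
```

Call:
carry_out(
  targets=[
    {"x": 0.002, "y": -0.0003, "z": 0, "ax": 0, "ay": 0, "az": 0, "hand": -1},
    {"x": 0.004, "y": -0.0006, "z": 0, "ax": 0, "ay": 0, "az": 0, "hand": -1},
    {"x": 0.006, "y": -0.001, "z": 0, "ax": 0, "ay": 0, "az": 0, "hand": -1},
    {"x": 0.008, "y": -0.0013, "z": 0, "ax": 0, "ay": 0, "az": 0, "hand": -1},
    {"x": 0.008, "y": -0.0013, "z": 0, "ax": 0, "ay": 0, "az": 0, "hand": -1},
  ],
)

```text
time_s: 9.45
eef_pos: [646.1, 111.3, 26.5]
ee_rot: [0.054, -0.703, 0.054, 0.707]
force: [-13.1, 1.6, 10.8]
grip_width: 0.108
```

```bash
cat > m.py <<'E'
from h import *
import sys
P=[];F=[]
for k in range(5):
    im,i=cap('wrist',sys.argv[1]); s=ctrl.sense(); P.append(s['eef_pos']);F.append(s['force'])
ex=np.array([.9872,-.1593]);ey=np.array([.1593,.9872])
p=np.mean(P,0);f=np.mean(F,0);print(s['time_s'],p.round(1),f.round(2)); print('tcp along/lat',p[:2]@ex,p[:2]@ey, 'F along',f[:2]@ex,'lat',f[:2]@ey,s['ee_rot'],s['grip_width'],s['wrist_torque'])
m=cv2.cvtColor(im,cv2.COLOR_BGR2HSV)[...,1]<60
def al(c,r,z):
    P=onz(i,c,r,z)[:2]; return round(float(P@ex),1),round(float(P@ey),1)
g=cv2.GaussianBlur(im.astype(np.float32).sum(2),(3,3),0)
print('profile col 260',{r:int(g[r,260]/3) for r in range(270,334,3)})
for n,qs,z in (('plate',(290,296,300),66),('held',(316,320,324),72)):
    for q in qs:
        c=np.where(m[q,200:440])[0]+200; a,b=c.min(),c.max()+1; A,B=al(a,q,z),al(b,q,z); print(n,q,a,b,A,B,'mid',(A[1]+B[1])/2)
gy=np.abs(cv2.Sobel(g,cv2.CV_32F,0,1))
print('held front edge',[al(c,308+gy[308:318,c].argmax(),72) for c in (245,280,360,400)])
E
python3 m.py w6
```

```text
9.7 [646.1 111.3  26.4] [-13.     1.53  11.48]
tcp along/lat 620.0642138139339 212.75421681312451 F along -13.072839164525433 lat -0.5592584855665088 [ 0.05434486 -0.70317697  0.05432272  0.70685064] 0.10319981893249099 [ 0.2829399   1.80227516 -0.11235637]
profile col 260 {270: 69, 273: 69, 276: 69, 279: 71, 282: 111, 285: 130, 288: 130, 291: 131, 294: 130, 297: 130, 300: 129, 303: 90, 306: 74, 309: 74, 312: 86, 315: 131, 318: 141, 321: 141, 324: 142, 327: 140, 330: 136, 333: 132}
plate 290 229 416 (650.7, 242.3) (651.0, 182.7) mid 212.5
plate 296 229 416 (648.5, 242.5) (648.8, 182.5) mid 212.5
plate 300 230 415 (647.1, 242.3) (647.4, 182.7) mid 212.5
held 316 225 418 (644.8, 242.6) (645.1, 183.0) mid 212.8
held 320 225 418 (643.4, 242.7) (643.7, 182.9) mid 212.8
held 324 226 418 (642.0, 242.5) (642.3, 182.7) mid 212.6
held front edge [(645.9, 236.3), (646.0, 225.6), (646.1, 201.0), (646.2, 188.7)]
```

Contact is flush. Deflection is about 15.6 mm; the tool reads 13 N because it includes board friction. Advancing a little under 5 mm more, with slightly less downward press.

Call:
carry_out(
  targets=[
    {"x": 0.0015, "y": -0.0003, "z": 0.0002, "ax": 0, "ay": 0, "az": 0, "hand": -1},
    {"x": 0.003, "y": -0.0005, "z": 0.0004, "ax": 0, "ay": 0, "az": 0, "hand": -1},
    {"x": 0.0047, "y": -0.0008, "z": 0.0004, "ax": 0, "ay": 0, "az": 0, "hand": -1},
    {"x": 0.0047, "y": -0.0008, "z": 0.0004, "ax": 0, "ay": 0, "az": 0, "hand": -1},
  ],
)

```text
time_s: 10.2
eef_pos: [650.3, 110.6, 26.5]
ee_rot: [0.054, -0.703, 0.054, 0.707]
force: [-14.2, 1.5, 9.9]
grip_width: 0.108
```

```bash
python3 m.py w7
```

```text
10.45 [650.3 110.6  26.5] [-14.85   2.05   9.96]
tcp along/lat 624.3175131565181 212.76973745440014 F along -14.988483790211582 lat -0.3408032594398022 [ 0.05436826 -0.70267858  0.0543102   0.70734526] 0.10434760483445077 [ 0.25970994  1.99683679 -0.18321129]
profile col 260 {270: 69, 273: 69, 276: 69, 279: 70, 282: 109, 285: 129, 288: 130, 291: 130, 294: 130, 297: 130, 300: 130, 303: 91, 306: 74, 309: 73, 312: 85, 315: 131, 318: 141, 321: 142, 324: 142, 327: 140, 330: 135, 333: 133}
plate 290 229 416 (655.0, 242.3) (655.3, 182.7) mid 212.5
plate 296 229 416 (652.8, 242.5) (653.1, 182.5) mid 212.5
plate 300 230 415 (651.4, 242.3) (651.7, 182.7) mid 212.5
held 316 225 418 (649.2, 242.6) (649.5, 183.0) mid 212.8
held 320 225 418 (647.7, 242.7) (648.0, 182.9) mid 212.8
held 324 226 418 (646.3, 242.5) (646.6, 182.8) mid 212.65
held front edge [(650.3, 236.3), (650.3, 225.6), (650.4, 201.0), (650.5, 188.7)]
```

View pics/w7.png

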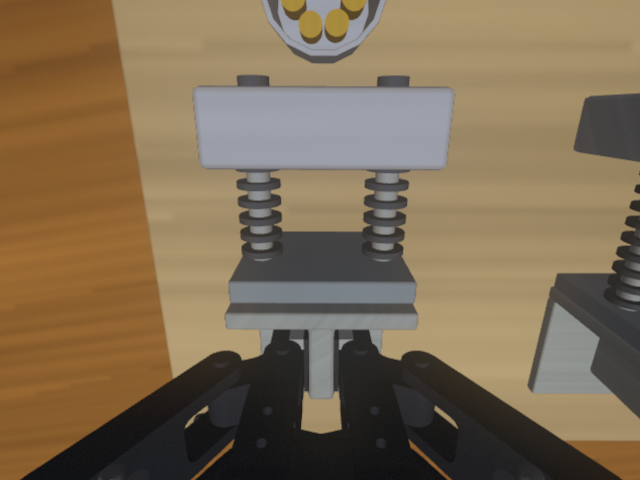

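Flush and centred, with the plate in by about 20 mm. The tool has pitched about 0.4° under load, so I'll trim that out to keep the foot flat and ease the downward press slightly.

Call:
carry_out(
  targets=[
    {"x": 0, "y": 0, "z": 0.0001, "ax": -0.0005, "ay": -0.0035, "az": 0, "hand": -1},
    {"x": 0, "y": 0, "z": 0.0003, "ax": -0.001, "ay": -0.007, "az": 0, "hand": -1},
    {"x": 0, "y": 0, "z": 0.0003, "ax": -0.001, "ay": -0.007, "az": 0, "hand": -1},
  ],
)

```text
time_s: 10.82
eef_pos: [650.3, 110.6, 26.4]
ee_rot: [-0.054, 0.705, -0.054, -0.705]
force: [-12.9, 2.1, 7.0]
grip_width: 0.106
```

```bash
python3 m.py w8 | head -2; python3 m.py w8|tail -8
```

```text
11.075 [650.3 110.6  26.4] [-12.39   1.94   7.81]
tcp along/lat 624.3350182045712 212.7712493907735 F along -12.542969034327502 lat -0.05966016761265585 [-0.05423055  0.70515407 -0.05446955 -0.70487577] 0.10296203579559128 [ 0.3787495   1.86035636 -0.11363002]
profile col 260 {270: 69, 273: 69, 276: 69, 279: 72, 282: 117, 285: 130, 288: 130, 291: 130, 294: 130, 297: 130, 300: 129, 303: 82, 306: 74, 309: 74, 312: 91, 315: 133, 318: 141, 321: 141, 324: 142, 327: 139, 330: 136, 333: 133}
plate 290 229 416 (654.7, 242.3) (654.9, 182.6) mid 212.45
plate 296 229 416 (652.5, 242.5) (652.8, 182.4) mid 212.45
plate 300 230 415 (651.1, 242.3) (651.4, 182.6) mid 212.45
held 316 225 418 (648.8, 242.6) (649.1, 183.0) mid 212.8
held 320 225 418 (647.4, 242.7) (647.7, 182.9) mid 212.8
held 324 226 417 (646.0, 242.5) (646.2, 183.0) mid 212.75
held front edge [(649.9, 236.4), (649.9, 225.6), (650.1, 201.0), (650.1, 188.6)]
```

The tool is vertical again, deflection is about 19.6–20 mm, and the bracket is centred to 0.3 mm. Holding now.

Call:
carry_out(
  targets=[
    {"x": 0, "y": 0, "z": 0, "ax": 0, "ay": 0, "az": 0, "hand": -1},
    {"x": 0, "y": 0, "z": 0, "ax": 0, "ay": 0, "az": 0, "hand": -1},
    {"x": 0, "y": 0, "z": 0, "ax": 0, "ay": 0, "az": 0, "hand": -1},
    {"x": 0, "y": 0, "z": 0, "ax": 0, "ay": 0, "az": 0, "hand": -1},
    {"x": 0, "y": 0, "z": 0, "ax": 0, "ay": 0, "az": 0, "hand": -1},
  ],
)

```text
time_s: 11.95
eef_pos: [650.3, 110.6, 26.4]
ee_rot: [-0.054, 0.705, -0.054, -0.705]
force: [-12.6, 2.0, 7.6]
grip_width: 0.105
```

Call:
carry_out(
  targets=[
    {"x": 0, "y": 0, "z": 0, "ax": 0, "ay": 0, "az": 0, "hand": -1},
    {"x": 0, "y": 0, "z": 0, "ax": 0, "ay": 0, "az": 0, "hand": -1},
    {"x": 0, "y": 0, "z": 0, "ax": 0, "ay": 0, "az": 0, "hand": -1},
    {"x": 0, "y": 0, "z": 0, "ax": 0, "ay": 0, "az": 0, "hand": -1},
    {"x": 0, "y": 0, "z": 0, "ax": 0, "ay": 0, "az": 0, "hand": -1},
  ],
)

```text
time_s: 12.58
eef_pos: [650.3, 110.6, 26.4]
ee_rot: [-0.054, 0.705, -0.054, -0.705]
force: [-12.1, 2.0, 8.2]
grip_width: 0.104
```

Call:
carry_out(
  targets=[
    {"x": 0, "y": 0, "z": 0, "ax": 0, "ay": 0, "az": 0, "hand": -1},
    {"x": 0, "y": 0, "z": 0, "ax": 0, "ay": 0, "az": 0, "hand": -1},
    {"x": 0, "y": 0, "z": 0, "ax": 0, "ay": 0, "az": 0, "hand": -1},
    {"x": 0, "y": 0, "z": 0, "ax": 0, "ay": 0, "az": 0, "hand": -1},
    {"x": 0, "y": 0, "z": 0, "ax": 0, "ay": 0, "az": 0, "hand": -1},
  ],
)

```text
time_s: 13.2
eef_pos: [650.3, 110.6, 26.4]
ee_rot: [-0.054, 0.705, -0.054, -0.705]
force: [-12.6, 1.8, 7.8]
grip_width: 0.105
```

Call:
carry_out(
  targets=[
    {"x": 0, "y": 0, "z": 0, "ax": 0, "ay": 0, "az": 0, "hand": -1},
    {"x": 0, "y": 0, "z": 0, "ax": 0, "ay": 0, "az": 0, "hand": -1},
    {"x": 0, "y": 0, "z": 0, "ax": 0, "ay": 0, "az": 0, "hand": -1},
    {"x": 0, "y": 0, "z": 0, "ax": 0, "ay": 0, "az": 0, "hand": -1},
    {"x": 0, "y": 0, "z": 0, "ax": 0, "ay": 0, "az": 0, "hand": -1},
  ],
)

```text
time_s: 13.82
eef_pos: [650.3, 110.6, 26.4]
ee_rot: [-0.054, 0.705, -0.054, -0.705]
force: [-12.3, 2.0, 8.3]
grip_width: 0.102
```

Call:
carry_out(
  targets=[
    {"x": 0, "y": 0, "z": 0, "ax": 0, "ay": 0, "az": 0, "hand": -1},
    {"x": 0, "y": 0, "z": 0, "ax": 0, "ay": 0, "az": 0, "hand": -1},
    {"x": 0, "y": 0, "z": 0, "ax": 0, "ay": 0, "az": 0, "hand": -1},
    {"x": 0, "y": 0, "z": 0, "ax": 0, "ay": 0, "az": 0, "hand": -1},
    {"x": 0, "y": 0, "z": 0, "ax": 0, "ay": 0, "az": 0, "hand": -1},
  ],
)

```text
time_s: 14.45
eef_pos: [650.3, 110.6, 26.4]
ee_rot: [-0.054, 0.705, -0.054, -0.705]
force: [-12.6, 1.2, 8.0]
grip_width: 0.106
```

Call:
carry_out(
  targets=[
    {"x": 0, "y": 0, "z": 0, "ax": 0, "ay": 0, "az": 0, "hand": -1},
    {"x": 0, "y": 0, "z": 0, "ax": 0, "ay": 0, "az": 0, "hand": -1},
    {"x": 0, "y": 0, "z": 0, "ax": 0, "ay": 0, "az": 0, "hand": -1},
    {"x": 0, "y": 0, "z": 0, "ax": 0, "ay": 0, "az": 0, "hand": -1},
    {"x": 0, "y": 0, "z": 0, "ax": 0, "ay": 0, "az": 0, "hand": -1},
  ],
)

```text
time_s: 15.08
eef_pos: [650.3, 110.6, 26.4]
ee_rot: [-0.054, 0.705, -0.054, -0.705]
force: [-12.6, 2.6, 7.6]
grip_width: 0.104
```

```bash
python3 m.py w9; python3 -c "
from h import *
cap('side','s9')"
```

```text
15.325 [650.3 110.6  26.4] [-12.29   2.06   8.16]
tcp along/lat 624.3311834523247 212.76445799373786 F along -12.461083424031598 lat 0.07689911272055212 [-0.05423124  0.70515001 -0.05445755 -0.7048807 ] 0.10261688294988386 [ 0.32321138  1.85819605 -0.08930889]
profile col 260 {270: 69, 273: 69, 276: 69, 279: 72, 282: 117, 285: 130, 288: 130, 291: 130, 294: 130, 297: 130, 300: 129, 303: 82, 306: 74, 309: 74, 312: 91, 315: 134, 318: 141, 321: 142, 324: 142, 327: 139, 330: 136, 333: 133}
plate 290 229 416 (654.7, 242.3) (654.9, 182.6) mid 212.45
plate 296 229 415 (652.5, 242.5) (652.8, 182.8) mid 212.65
plate 300 230 415 (651.1, 242.3) (651.4, 182.6) mid 212.45
held 316 225 418 (648.8, 242.6) (649.1, 183.0) mid 212.8
held 320 225 418 (647.4, 242.7) (647.7, 182.9) mid 212.8
held 324 226 417 (646.0, 242.5) (646.2, 183.0) mid 212.75
held front edge [(649.9, 236.4), (649.9, 225.6), (650.1, 201.0), (650.1, 188.6)]
```

View pics/s9.png

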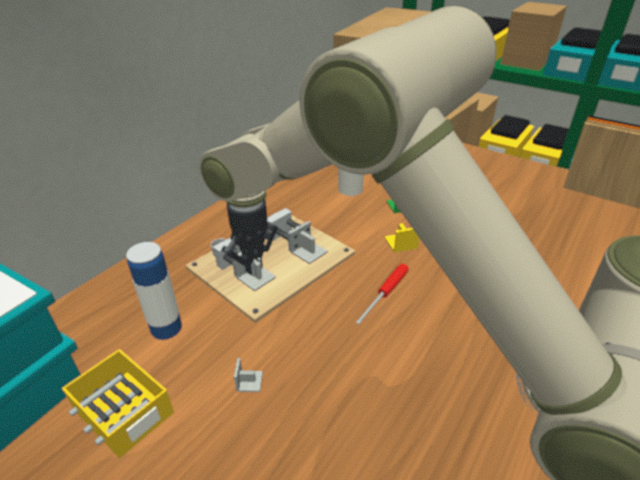

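The side view shows the bracket standing flat on the board at the left place (255,275), held by the gripper. The small bracket (247,378), screwdriver, bin, can and yellow look-alike are where they were. The push has been steady for over 4 s, so I'm handing in.

```bash
python3 -c "
from rig import finish_job
print(finish_job())"
```

```text
the job is handed in; nothing more can be done
None
```

The big loose steel bracket is in the free left place, flush against the spring plate with its foot pointing away. The arm was still holding and pushing it when I handed in.

- **Position:** the bracket was centred to about 0.3 mm, with its back parallel to the plate and the tool vertical. The last side picture shows it standing on the board.
- **Push:** the plate was in by about 20 mm, so the spring force is about 10 N and half its travel is left. The push held steady for over 4 s before hand-in.
- **Checks that disagreed:** the wrist force along the push read about 12.5 N. I put the extra 2–3 N down to board friction, since I was pressing down by about 11 N. Deflection came out at 19.5–20 mm, depending on whether I used the camera or the tool position.
- **Everything else:** the items visible in the last side picture, including the small bracket, screwdriver, bin, can and yellow look-alike, had not moved. The tape and card box were hidden behind the arm, and the green look-alike and pen cup only partly showed. I made no final check on those four, but nothing suggested the arm touched them.

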